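Unstack the polished mould inserts into their cradles

TASK

Polished mould inserts should not be left piled on one another: take the stack of four apart and lay each insert flat in the wooden cradle with the recess of its own shape and size, the two oblong ones lying the same way as their recesses. Set them down rather than drop or knock them, and leave the tin and the jar where they are.

Things in the scene. Friction and masses are not known exactly. Their poses are not given: they have to be found in the camera images.
- plate_insert: The rectangular mould insert, a bare aluminium block 100 x 64 mm with a dark screw hole near each top corner; long side along its x, 64 mm side along its y. About 480 g. Lies on the bench at the bottom of the stack. Loose, flat top and bottom, 28 mm thick. Origin: centre of its underside; z up. 
- hex_insert: The six-sided mould insert, a dark tool-steel block 50 mm across flats (58 mm across corners); one pair of flats faces its +x and -x, the others are 60 degrees on. About 460 g. Second from the bottom, on the plate insert. Loose, flat top and bottom, 28 mm thick. Origin: centre of its underside; z up. 
- round_insert: The round mould insert, a bare aluminium disc of diameter 40 mm. About 100 g. Third from the bottom, on the hex insert. Loose, flat top and bottom, 28 mm thick. Origin: centre of its underside; z up. 
- bar_insert: The small oblong mould insert, a dark tool-steel block 32 x 18 mm with a bright slot on top; long side along its x, 18 mm side along its y. About 120 g. On top of the stack, on the round insert. Loose, flat top and bottom, 28 mm thick. Origin: centre of its underside; z up. 
- plate_cradle: The big oblong cradle, for the rectangular insert: recess 116 mm along its x by 80 mm along its y. Fixed to the bench. A 4 mm plywood board with a raised dark wooden rim 8 mm wide and 5 mm high on it; the recess inside the rim has its floor 4 mm above the bench and its rim top 9 mm above the bench. Origin: centre of the underside, under the middle of the recess; z up. 
- hex_cradle: The six-sided cradle, for the hex insert: recess 66 mm across flats, one pair of flats facing its +x and -x. Fixed to the bench. A 4 mm plywood board with a raised dark wooden rim 8 mm wide and 5 mm high on it; the recess inside the rim has its floor 4 mm above the bench and its rim top 9 mm above the bench. Origin: centre of the underside, under the middle of the recess; z up. 
- round_cradle: The round-rimmed cradle, for the round insert: recess of diameter 56 mm. Fixed to the bench. A 4 mm plywood board with a raised dark wooden rim 8 mm wide and 5 mm high on it; the recess inside the rim has its floor 4 mm above the bench and its rim top 9 mm above the bench. Origin: centre of the underside, under the middle of the recess; z up. 
- bar_cradle: The small oblong cradle, for the small oblong insert: recess 48 mm along its x by 34 mm along its y. Fixed to the bench. A 4 mm plywood board with a raised dark wooden rim 8 mm wide and 5 mm high on it; the recess inside the rim has its floor 4 mm above the bench and its rim top 9 mm above the bench. Origin: centre of the underside, under the middle of the recess; z up. 
- tin: Bystander: an open brass-coloured tin, 76 mm across and 45 mm high, standing loose at the left of the work. Origin: centre of its underside.
- jar: Bystander: a small amber glass jar with a metal cap, 48 mm across and 55 mm high, standing loose at the right of the work. Origin: centre of its underside.
There are look-alikes about, which are no part of the job. What is shaped like the round_insert but green or pink is not meant.

How it is judged (in metres and radians):
At the end, for the whole second after the job is handed in: Each insert rests flat (within 0.06 rad) on the floor of its own cradle (underside within 3 mm of the floor), centre within 13 mm of the cradle's; long sides of the rectangular and the small oblong insert within 0.35 rad of their recesses', either way round (horizontal distance between plate_insert and plate_cradle below 0.013 m and z of plate_insert in the frame of plate_cradle between 0.001 and 0.007 m and angle between each of plate_insert, hex_insert, round_insert, bar_insert's own z axis and vertical below 0.06 rad and linear speed of each of plate_insert, hex_insert, round_insert, bar_insert below 0.02 m/s and angular speed of each of plate_insert, hex_insert, round_insert, bar_insert below 0.1 rad/s and angle between the x axis of plate_insert and the x axis of plate_cradle, either way round below 0.35 rad and horizontal distance between hex_insert and hex_cradle below 0.013 m and z of hex_insert in the frame of hex_cradle between 0.001 and 0.007 m and horizontal distance between round_insert and round_cradle below 0.013 m and z of round_insert in the frame of round_cradle between 0.001 and 0.007 m and horizontal distance between bar_insert and bar_cradle below 0.013 m and z of bar_insert in the frame of bar_cradle between 0.001 and 0.007 m and angle between the x axis of bar_insert and the x axis of bar_cradle, either way round below 0.35 rad); the robot touches nothing.
It fails at once if the tin is moved more than 20 mm or tipped (distance of tin from where it was at the start of the episode above 0.02 m or angle between tin's own z axis and vertical above 0.3 rad).
It fails at once if the jar is moved more than 20 mm or tipped (distance of jar from where it was at the start of the episode above 0.02 m or angle between jar's own z axis and vertical above 0.3 rad).
It fails at once if an insert is dropped, thrown or knocked off (faster than 0.6 m/s while its underside is over 80 mm from the TCP) ((linear speed of plate_insert above 0.6 m/s and distance between plate_insert and the grasp point above 0.08 m) or (linear speed of hex_insert above 0.6 m/s and distance between hex_insert and the grasp point above 0.08 m) or (linear speed of round_insert above 0.6 m/s and distance between round_insert and the grasp point above 0.08 m) or (linear speed of bar_insert above 0.6 m/s and distance between bar_insert and the grasp point above 0.08 m)).
It also fails if it takes over 120 s, if anything falls off the work surface, if the arm or the gripper's body presses on something with over 40 N, if the wrist force passes 120 N, or if a joint passes its speed limit or range.

ROBOT

A 6-joint arm with a two-finger parallel gripper is mounted at the origin on the work surface. World frame = base frame: x ahead of the robot, y to its left, z up, the work surface at z = 0. Lengths are in mm, angles in rad, forces in N, time in s.
With the tool pointing down it reaches from about 300 to 775 mm from the base axis. Payload 14.6 kg.
Tool frame: the origin (TCP) lies between the finger pads, 19 mm behind the fingertips; this is the grasp point; z points along the fingers, y is the direction in which the jaws open and shut (so a half turn about z gives the same grasp; the last joint's range is limited). The gripper opens to 94 mm and grips with 3 to 60 N. Pads are 16 mm wide; open, the fingers measure 119 mm over their backs; the gripper's body (75 mm by 177 mm) begins 78 mm behind the grasp point.
Start: joints at [1.196, 0.3, 1.521, -0, 1.321, -0.067], TCP at [166.627, 524.142, 224.246] pointing down, gripper open.
Joint ranges: [-3.03, 3.03], [-0.79, 2.21], [0.23, 2.52], [-1.04, 4.18], [0, 3.07], [-2.55, 2.55]. Speed limits (rad/s): [2.22, 2.22, 2.57, 3.14, 3.14, 3.14].

INTERFACE

Orientations are given as [roll, pitch, yaw] about the fixed x, y, z axes, in that order (R = Rz(yaw) Ry(pitch) Rx(roll)).
In Python, from cell import manip, camera, search_frame, masks_of, tip_of gives the robot as it stands.
- The arm moves only by the tool send_rows, never from a script. Its argument "plan" is a list of rows, each an object with "travel": the shift along the tool's x, y, z in mm, a list of three; "delta_rot": the turn, a rotation vector about the tool's x, y, z in degrees, a list of three; "fingers": the gripper's target within -1 to 1 (shut at 1, half-way at 0, fully open at -1). In form: [{"travel": [dx, dy, dz], "delta_rot": [wx, wy, wz], "fingers": fingers}, ...]. A call has 1 to 20 rows; each row shifts and turns the commanded pose from where the row before left it, along the tool's axes as they then stand; what a row does not reach is not made up. A row lasts 1/8 s, in which the tool goes at most 62.5 mm and 10.7 degrees, less where a joint would pass 70% of its speed; a pose out of reach is approached as far as the arm can. A call is refused whole if a number of a shift passes 62.5 or a number of a turn 10.7, either way. A call with a gripper value outside its range is refused whole. The fingers move at their own pace and stop on an object; "grip_force" is the grip in N (left out, the last holds). Time passes only in rows, so rows that do not move let the fingers close. It gives the time, the measured TCP pose, the force and the opening at its end, in the units of the state.
- manip.read_state(): the state, without advancing time (a new reading comes with each control period).
- camera(name): name is "side" or "top"; returns a dict with "color" (420x560x3 uint8, red, green, blue), "z_map" (420x560 float32, mm along the optical axis (not along the pixel's ray), 0 where there is no reading), "fov_y" (degrees; the focal length in pixels is half the picture's height over the tangent of half this angle, whatever the lens; pixels are square), "cx", "cy" (the principal point, pixels), "world_from_camera" (4x4, takes a point from camera to world coordinates). Camera axes: x right, y up, looking along -z (the intrinsics and any distortion apply to the point x, -y, -z); pixel columns grow to the right and rows downward; lengths in mm; the calibration is good to about 2 mm. A picture is of the moment at which its call begins.
- manip.sign_off(): hands the job in, once; it reports no verdict.
Trained networks look in the newest picture that a camera, given by its name, has taken for a name from the list of things; names that differ only in an ending like _2 or _b are one class to them, and where a whole thing is asked for, a point or a joint stands for the part that bears it (a point fixed in the world has none). Each returns a list of dicts, best first, with "confidence" (0 to 1); they miss things now and then, are a little off and sometimes report something else, mostly with a low value. They report only what shows in the picture. A call takes as long as a camera call. They do not tell look-alikes from the thing itself.
- search_frame(name, camera): "at" ([x, y, z] in mm, in the coordinates of the camera as it stood for that picture, good to about 4 mm: the middle of the surface that is visible of it).
- masks_of(name, camera): "region" (420x560 bool, what is visible of it).
- tip_of(name, camera): "at" ([x, y, z] in mm, in the coordinates of the camera as it stood for that picture, good to about 4 mm: a listed point, or the origin of a listed thing).
The state is a dict: "clock": time; "joints": joint angles; "qd": joint speeds; "effort": joint torques, N m; "eef_pos": TCP position; "eef_rot": TCP orientation; "wrist_force": force on the tool from outside, world axes, zero at the start; "moment": the same for the moment, N m; "finger_gap": finger opening in mm.
Only numpy, scipy, OpenCV 4.12 (cv2) and the standard library are available. Lean on these libraries where they do the work, as an engineer would, in place of code of your own. Each camera call takes 0.05 s, during which the arm holds its last target. There are 200 camera calls.

## Working session

There is one attempt and no reset: what is moved stays moved. The work goes in short steps, Python scripts to look and compute and a tool call to move; the robot and the scene stay as the last step left them, time stands still between calls to the robot, and variables do not carry over. Pictures are saved under pics/ and viewed, about 12 in all and at most 16, crops included, and the job is handed in when it is done.

Besides the shell and the picture viewer there is one more tool, called after "Call:" as name(argument=value, ...) on one line, values as JSON. send_rows: Moves the arm, as the interface text tells. Its arguments: {"type":"object","properties":{"plan":{"type":"array"},"grip_force":{"type":"number"}},"required":["plan"]}

```bash
mkdir -p pics; cat > h.py <<'E'
import numpy as np, cv2
from cell import manip, camera, search_frame, masks_of, tip_of
def w(c,p):
    return (c["world_from_camera"]@np.r_[p,1])[:3]
def cloud(c):
    z=c["z_map"].astype(float); f=z.shape[0]/2/np.tan(np.radians(c["fov_y"]/2))
    v,u=np.mgrid[:z.shape[0],:z.shape[1]]
    P=np.stack([(u-c["cx"])/f*z,-(v-c["cy"])/f*z,-z,np.ones_like(z)],-1)@c["world_from_camera"].T
    P=P[...,:3]; P[z==0]=np.nan
    return P
def save(c,n,crop=None,s=1):
    im=c["color"][...,::-1]
    if crop: im=im[crop[0]:crop[1],crop[2]:crop[3]]
    cv2.imwrite(f"pics/{n}.png",cv2.resize(im,None,fx=s,fy=s,interpolation=cv2.INTER_CUBIC))
E
python3 - <<'E'
from h import *
print(manip.read_state())
for n in ["top","side"]:
    c=camera(n); save(c,n+"0"); print(n,c["fov_y"],c["cx"],c["cy"],c.keys(),np.round(c["world_from_camera"],3).tolist())
    np.savez(f"{n}0.npz",**{k:v for k,v in c.items() if k in("color","z_map","fov_y","cx","cy","world_from_camera")})
    for o in "plate_insert hex_insert round_insert bar_insert plate_cradle hex_cradle round_cradle bar_cradle tin jar".split():
        print(o,[(np.round(w(c,d["at"])).tolist(),round(d["confidence"],2)) for d in search_frame(o,n)][:4],[(np.round(w(c,d["at"])).tolist(),round(d["confidence"],2)) for d in tip_of(o,n)][:3])
E
```

```text
{'clock': 0.0, 'joints': array([ 1.19639481e+00,  3.00446942e-01,  1.52157699e+00, -1.75394095e-05,
        1.32069606e+00, -6.66167250e-02]), 'qd': array([ 0.00165592, -0.00084428,  0.00039072,  0.00044872, -0.00076564,
       -0.00097638]), 'effort': array([-2.02225834e-03, -5.31811953e+01, -3.52723718e+01,  7.06928736e-02,
        2.45281780e-02, -1.18860912e-04]), 'eef_pos': array([166.54954935, 523.92581672, 223.70130184]), 'eef_rot': array([-3.14046669e+00, -5.80924577e-05,  2.83381218e+00]), 'wrist_force': array([-0.37518949,  0.04229286, -0.19254621]), 'moment': array([ 0.0216976 , -0.03848668,  0.01052635]), 'finger_gap': 93.52619681680855}
top 48.970698023136656 277.348952312977 217.7472066958494 dict_keys(['color', 'z_map', 'fov_y', 'cx', 'cy', 'world_from_camera']) [[0.134, 0.962, -0.238, 300.778], [-0.991, 0.132, -0.026, -4.674], [0.006, 0.24, 0.971, 1089.716], [0.0, 0.0, 0.0, 1.0]]
plate_insert [([389.0, 248.0, 33.0], 0.78)] [([405.0, 259.0, 9.0], 0.71)]
hex_insert [([404.0, 243.0, 59.0], 0.69)] [([407.0, 257.0, 28.0], 0.48)]
round_insert [([427.0, 347.0, 24.0], 0.73), 
[... 1217 characters left out ...]
9.0, 356.0, 25.0], 0.75), ([511.0, 281.0, 33.0], 0.54), ([410.0, 274.0, 78.0], 0.48)] [([514.0, 270.0, 5.0], 0.81), ([421.0, 141.0, -2.0], 0.66), ([430.0, 349.0, 0.0], 0.63)]
bar_insert [([405.0, 264.0, 109.0], 0.66)] [([404.0, 258.0, 86.0], 0.75), ([617.0, -401.0, 5.0], 0.72)]
plate_cradle [([445.0, 21.0, 4.0], 0.63)] [([444.0, 20.0, 0.0], 0.86)]
hex_cradle [([632.0, 161.0, 4.0], 0.58)] [([630.0, 157.0, 0.0], 0.64)]
round_cradle [([640.0, -147.0, 7.0], 0.8)] [([643.0, -154.0, 5.0], 0.66)]
bar_cradle [([425.0, -277.0, 5.0], 0.72)] [([426.0, -279.0, 0.0], 0.74)]
tin [([646.0, 354.0, 17.0], 0.97)] [([645.0, 361.0, -2.0], 0.76)]
jar [([616.0, -384.0, 40.0], 0.72)] [([618.0, -395.0, 6.0], 0.62)]
```

View pics/top0.png

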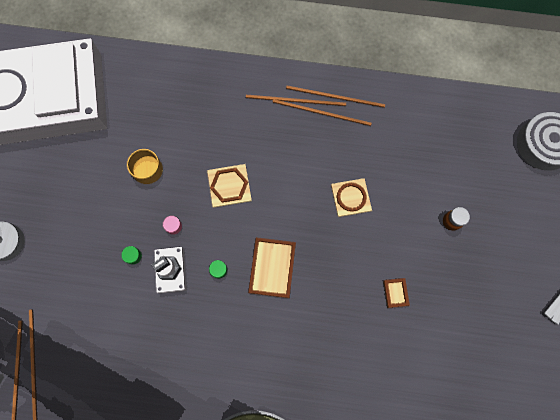

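View pics/side0.png

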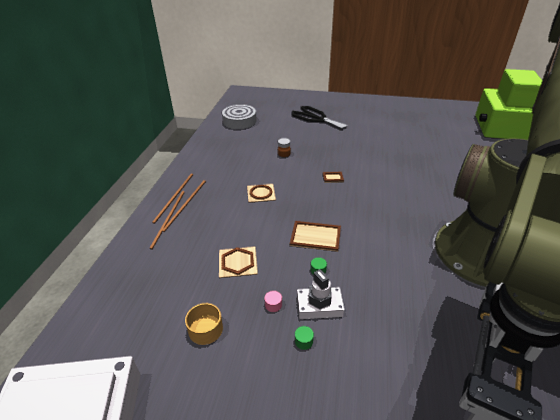

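```bash
python3 - <<'E'
from h import *
for n in ["top","side"]:
    c=dict(np.load(f"{n}0.npz")); P=cloud(c); x,y,z=P[...,0],P[...,1],P[...,2]
    print(n)
    near=np.hypot(x-406,y-256)<75
    for nm,z0 in (("plate",28),("hex",56),("round",84),("bar",112)):
        m=near&(abs(z-z0)<6); q=P[m]
        if len(q)>20:
            r=cv2.minAreaRect(q[:,:2].astype(np.float32)); print(nm,len(q),np.round(q.mean(0),1),"rect",np.round(r[0],1),np.round(r[1],1),round(r[2],1))
    # cradle rims: z 6.5..12
    for nm,cx,cy,R in (("plate",445,21,90),("hex",633,157,60),("round",642,-147,50),("bar",424,-277,45)):
        a=np.hypot(x-cx,y-cy)<R
        m=a&(z>6.8)&(z<14)
        q=P[m]
        if len(q)<20: continue
        r=cv2.minAreaRect(q[:,:2].astype(np.float32)); print(nm,len(q),"rect",np.round(r[0],1),np.round(r[1],1),round(r[2],1), "floor z",np.round(np.nanmedian(z[np.hypot(x-cx,y-cy)<10]),1))
E
```

```text
top
plate 725 [403.4 250.2  29.5] rect [407.3 254.5] [100.3  64.6] 13.7
hex 151 [406.3 243.9  57.4] rect [408.3 252.2] [49.7 51.4] 7.8
round 117 [401.4 246.9  85.3] rect [403.9 249.1] [25.9 39.3] 65.7
bar 141 [408.1 256.5 113.3] rect [408.4 257. ] [18.8 31.9] 44.9
plate 1047 rect [456.7  28.5] [151.8 139.4] 1.2 floor z 5.6
hex 652 rect [629.2 151.8] [105.5  95.1] 18.3 floor z 6.0
round 462 rect [ 643.5 -146.8] [83.4 81.7] 17.7 floor z 5.2
bar 369 rect [ 426.1 -269.3] [64.  61.4] 13.7 floor z 5.3
side
plate 684 [405.8 264.1  28.8] rect [406.6 255.7] [100.2  65.2] 13.5
hex 169 [407.5 268.8  56.5] rect [406.3 260.7] [49.4 45.4] 6.7
round 109 [407.2 266.7  84.4] rect [405.2 262.7] [38.1 26.6] 11.7
bar 126 [407.6 260.3 112.2] rect [408.  258.5] [18.2 33.7] 43.7
plate 481 rect [446.5  21.6] [131.9 100.8] 0.6 floor z 4.6
hex 359 rect [633.1 156. ] [92.6 95.6] 18.0 floor z 5.0
round 163 rect [ 643.5 -143.2] [81.2 79.1] 20.4 floor z 5.7
bar 127 rect [ 426.7 -271.9] [64.6 54.1] 14.2 floor z 5.9
```

The stack is at top-view pixel (168,268) between two green discs, with a pink one nearby. All four cradles are visible and empty. Next I'll fit the cradle rims by colour.

```bash
cat >> h.py <<'E'
from scipy.spatial.transform import Rotation as Rn
def go(x,y,z,yaw_deg):
    "tool-frame shift and turn (about tool z, deg, nearest half-turn) from now to target"
    s=manip.read_state(); p=np.array(s["eef_pos"]); R=Rn.from_euler("xyz",s["eef_rot"]).as_matrix()
    yaw=np.degrees(s["eef_rot"][2]); d=(yaw_deg-yaw+90)%180-90
    d0=np.array([x,y,z])-p
    a=np.radians(yaw); tx=np.array([np.cos(a),np.sin(a),0]); ty=np.array([np.sin(a),-np.cos(a),0])
    print("shift if turned after:",np.round([d0@tx,d0@ty,-d0[2]],1),"turn z",round(-d,1))
    a=np.radians(yaw+d); tx=np.array([np.cos(a),np.sin(a),0]); ty=np.array([np.sin(a),-np.cos(a),0])
    print("shift if turned first:",np.round([d0@tx,d0@ty,-d0[2]],1), "tilt",np.round(np.degrees(s["eef_rot"][:2]),2),"pos",np.round(p,1),"gap",round(s["finger_gap"],1),"t",s["clock"])
E
python3 - <<'E'
from h import *
for n in ["top","side"]:
    c=dict(np.load(f"{n}0.npz")); P=cloud(c); x,y,z=P[...,0],P[...,1],P[...,2]
    hsv=cv2.cvtColor(c["color"],cv2.COLOR_RGB2HSV); 
    brown=(hsv[...,2]<130)&(hsv[...,1]>90)&((hsv[...,0]<20)|(hsv[...,0]>170))
    T=c["world_from_camera"]; f=420/2/np.tan(np.radians(c["fov_y"]/2))
    for nm,cx,cy,R in (("plate",445,21,100),("hex",633,157,60),("round",642,-147,50),("bar",424,-277,50)):
        m=brown&(np.hypot(x-cx,y-cy)<R); v,u=np.nonzero(m)
        ray=np.stack([(u-c["cx"])/f,-(v-c["cy"])/f,-np.ones(len(u))],1)@T[:3,:3].T
        q=T[:3,3]+ray*((9-T[2,3])/ray[:,2])[:,None]
        r=cv2.minAreaRect(q[:,:2].astype(np.float32)); print(n,nm,len(q),np.round(r[0],1),np.round(r[1],1),round(r[2],1),"mean",np.round(q.mean(0)[:2],1))
go(408,257.7,140,134.5)
E
```

```text
top plate 617 [446.7  21.1] [132.9  96.6] 0.7 mean [448.   19.7]
top hex 296 [632.6 153.2] [82.4 88.3] 7.9 mean [632.9 154. ]
top round 242 [ 642.1 -143.7] [70.7 78.5] 18.2 mean [ 643.3 -146.6]
top bar 311 [ 426.4 -272.7] [64. 52.] 13.5 mean [ 426.6 -273.5]
side plate 392 [446.2  22.8] [132.1 103.8] 1.2 mean [447.3  27.7]
side hex 227 [631.3 155.7] [89.8 88.1] 51.9 mean [631.6 157.3]
side round 111 [ 642.3 -140.7] [66.5 84.4] 12.5 mean [ 642.6 -143.8]
side bar 113 [ 425.7 -272. ] [65.6 53. ] 10.2 mean [ 424.7 -271.3]
shift if turned after: [-310.7 -180.8   84.2] turn z 27.9
shift if turned first: [-359.2  -14.6   84.2] tilt [180.  -0.] pos [166.6 524.1 224.2] gap 93.9 t 2.1
```

Call:
send_rows(plan=[{"travel":[0,0,0],"delta_rot":[0,0,9.3],"fingers":-1},{"travel":[0,0,0],"delta_rot":[0,0,9.3],"fingers":-1},{"travel":[0,0,0],"delta_rot":[0,0,9.3],"fingers":-1},{"travel":[-45,-2,0],"delta_rot":[0,0,0],"fingers":-1},{"travel":[-45,-2,0],"delta_rot":[0,0,0],"fingers":-1},{"travel":[-45,-2,0],"delta_rot":[0,0,0],"fingers":-1},{"travel":[-45,-2,0],"delta_rot":[0,0,0],"fingers":-1},{"travel":[-45,-2,0],"delta_rot":[0,0,0],"fingers":-1},{"travel":[-45,-2,15],"delta_rot":[0,0,0],"fingers":-1},{"travel":[-45,-2,20],"delta_rot":[0,0,0],"fingers":-1},{"travel":[-44,-1,30],"delta_rot":[0,0,0],"fingers":-0.5},{"travel":[0,0,0],"delta_rot":[0,0,0],"fingers":-0.5}], grip_force=20)

```text
clock: 3.6
eef_pos: [407.9, 255.4, 157.5]
eef_rot: [-3.138, -0.001, 2.344]
wrist_force: [-0.4, 0.1, 0.9]
finger_gap: 77.4
```

```bash
python3 - <<'E'
from h import *
go(408,257.7,110,134.5)
E
```

```text
shift if turned after: [ 1.6  1.7 47.5] turn z -0.2
shift if turned first: [ 1.6  1.7 47.5] tilt [-1.7981e+02 -5.0000e-02] pos [407.9 255.4 157.5] gap 77.4 t 3.6
```

Call:
send_rows(plan=[{"travel":[1.6,1.7,20],"delta_rot":[0,0,0],"fingers":-0.2},{"travel":[0,0,17],"delta_rot":[0,0,0],"fingers":0.2},{"travel":[0,0,10.5],"delta_rot":[0,0,0],"fingers":0.3},{"travel":[0,0,0],"delta_rot":[0,0,0],"fingers":0.45},{"travel":[0,0,0],"delta_rot":[0,0,0],"fingers":0.55},{"travel":[0,0,0],"delta_rot":[0,0,0],"fingers":0.6},{"travel":[0,0,0],"delta_rot":[0,0,0],"fingers":1},{"travel":[0,0,0],"delta_rot":[0,0,0],"fingers":1},{"travel":[0,0,0],"delta_rot":[0,0,0],"fingers":1}], grip_force=20)

```text
clock: 4.72
eef_pos: [407.7, 259.9, 112.2]
eef_rot: [3.141, 0.0, 2.347]
wrist_force: [-2.4, -0.7, 6.8]
finger_gap: 17.8
```

```bash
python3 - <<'E'
from h import *
go(426,-273,110,13)
for n in ["top"]:
    c=camera(n); save(c,n+"1",(200,340,90,300),3)
E
```

```text
shift if turned after: [-393.2 -360.1    2.2] turn z -58.5
shift if turned first: [ 102.  -523.3    2.2] tilt [1.7996e+02 1.0000e-02] pos [407.7 259.9 112.2] gap 17.8 t 4.725
```

View pics/top1.png

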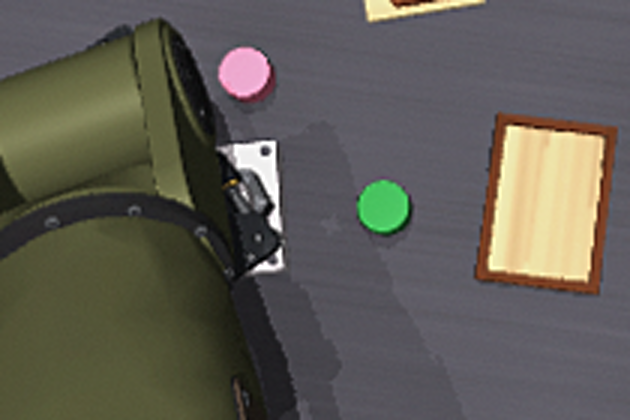

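Call:
send_rows(plan=[{"travel":[0,0,-8],"delta_rot":[0,0,0],"fingers":1},{"travel":[0,0,-25],"delta_rot":[0,0,0],"fingers":1},{"travel":[0,0,-25],"delta_rot":[0,0,0],"fingers":1},{"travel":[0,0,0],"delta_rot":[0,0,10],"fingers":1},{"travel":[0,0,0],"delta_rot":[0,0,10],"fingers":1},{"travel":[0,0,0],"delta_rot":[0,0,10],"fingers":1},{"travel":[0,0,0],"delta_rot":[0,0,10],"fingers":1},{"travel":[0,0,0],"delta_rot":[0,0,10],"fingers":1},{"travel":[0,0,0],"delta_rot":[0,0,10],"fingers":1},{"travel":[0,0,0],"delta_rot":[0,0,10],"fingers":1},{"travel":[0,0,0],"delta_rot":[0,0,10],"fingers":1},{"travel":[0,0,0],"delta_rot":[0,0,10],"fingers":1},{"travel":[0,0,0],"delta_rot":[0,0,10],"fingers":1},{"travel":[0,0,0],"delta_rot":[0,0,10],"fingers":1},{"travel":[0,0,0],"delta_rot":[0,0,10],"fingers":1}])

```text
clock: 6.65
eef_pos: [407.5, 259.7, 170.0]
eef_rot: [3.142, -0.0, 0.247]
wrist_force: [0.1, -0.3, -0.6]
finger_gap: 18.2
```

```bash
python3 - <<'E'
from h import *
go(426,-273,110,13)
E
```

```text
shift if turned after: [-112.1  521.1   60. ] turn z 1.1
shift if turned first: [-101.8  523.2   60. ] tilt [180.  -0.] pos [407.5 259.7 170. ] gap 18.2 t 6.65
```

Call:
send_rows(plan=[{"travel":[-5,24,0],"delta_rot":[0,0,0],"fingers":1},{"travel":[-10,47,0],"delta_rot":[0,0,0],"fingers":1},{"travel":[-10,47,0],"delta_rot":[0,0,0],"fingers":1},{"travel":[-10,47,0],"delta_rot":[0,0,0],"fingers":1},{"travel":[-10,47,0],"delta_rot":[0,0,0],"fingers":1},{"travel":[-10,47,0],"delta_rot":[0,0,0],"fingers":1},{"travel":[-10,47,0],"delta_rot":[0,0,0],"fingers":1},{"travel":[-10,47,0],"delta_rot":[0,0,0],"fingers":1},{"travel":[-10,47,15],"delta_rot":[0,0,0],"fingers":1},{"travel":[-10,47,20],"delta_rot":[0,0,0],"fingers":1},{"travel":[-10,47,20],"delta_rot":[0,0,0],"fingers":1},{"travel":[-7,27,15],"delta_rot":[0,0,1],"fingers":1},{"travel":[0,0,0],"delta_rot":[0,0,0],"fingers":1},{"travel":[0,0,0],"delta_rot":[0,0,0],"fingers":1}])

```text
clock: 8.4
eef_pos: [429.3, -272.2, 100.2]
eef_rot: [3.142, -0.0, 0.235]
wrist_force: [0.0, -0.6, -1.1]
finger_gap: 17.7
```

```bash
python3 - <<'E'
from h import *
go(426,-273,34,13)
for n in ["side"]:
    c=camera(n); save(c,n+"1",(120,220,270,410),5)
    for o in ("bar_insert","bar_cradle"): print(o,[(np.round(w(c,d["at"])).tolist(),round(d["confidence"],2)) for d in tip_of(o,n)][:3])
E
```

```text
shift if turned after: [-3.4 -0.  66.2] turn z 0.5
shift if turned first: [-3.4  0.  66.2] tilt [ 1.8e+02 -1.0e-02] pos [ 429.3 -272.2  100.2] gap 17.7 t 8.4
bar_insert [([426.0, -272.0, 72.0], 0.42)]
bar_cradle [([426.0, -280.0, -1.0], 0.52)]
```

View pics/side1.png

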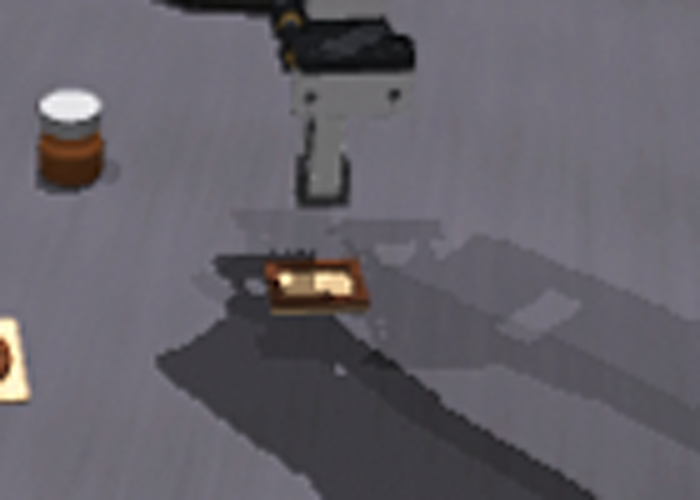

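Call:
send_rows(plan=[{"travel":[-1.6,0,20],"delta_rot":[0,0,0],"fingers":1},{"travel":[0,0,20],"delta_rot":[0,0,0],"fingers":1},{"travel":[0,0,14],"delta_rot":[0,0,0],"fingers":1},{"travel":[0,0,6],"delta_rot":[0,0,0],"fingers":1},{"travel":[0,0,3],"delta_rot":[0,0,0],"fingers":1},{"travel":[0,0,0],"delta_rot":[0,0,0],"fingers":1},{"travel":[0,0,0],"delta_rot":[0,0,0],"fingers":1}])

```text
clock: 9.43
eef_pos: [427.8, -273.2, 37.2]
eef_rot: [3.141, -0.0, 0.235]
wrist_force: [-0.6, -0.7, -0.7]
finger_gap: 18.0
```

Motion tracks the commands well, with 4.5 mm left to go.

Call:
send_rows(plan=[{"travel":[0,0,2.5],"delta_rot":[0,0,0],"fingers":1},{"travel":[0,0,1],"delta_rot":[0,0,0],"fingers":1},{"travel":[0,0,1],"delta_rot":[0,0,0],"fingers":1},{"travel":[0,0,0],"delta_rot":[0,0,0],"fingers":1},{"travel":[0,0,0],"delta_rot":[0,0,0],"fingers":1}])

```text
clock: 10.05
eef_pos: [427.6, -273.1, 32.3]
eef_rot: [3.142, -0.0, 0.235]
wrist_force: [-0.2, 0.1, -0.3]
finger_gap: 17.7
```

Call:
send_rows(plan=[{"travel":[0,0,0.6],"delta_rot":[0,0,0],"fingers":1},{"travel":[0,0,0],"delta_rot":[0,0,0],"fingers":1}])

```text
clock: 10.3
eef_pos: [427.7, -273.1, 32.2]
eef_rot: [3.142, -0.0, 0.235]
wrist_force: [-2.5, 2.6, 9.1]
finger_gap: 17.7
```

Contact registered at 9 N, so the bar is seated. I'll open, rise, then look at the stack while leaving.

Call:
send_rows(plan=[{"travel":[0,0,-0.4],"delta_rot":[0,0,0],"fingers":0.55},{"travel":[0,0,0],"delta_rot":[0,0,0],"fingers":0.4},{"travel":[0,0,0],"delta_rot":[0,0,0],"fingers":0.2},{"travel":[0,0,0],"delta_rot":[0,0,0],"fingers":0},{"travel":[0,0,-20],"delta_rot":[0,0,0],"fingers":0},{"travel":[0,0,-40],"delta_rot":[0,0,0],"fingers":0},{"travel":[0,0,-40],"delta_rot":[0,0,0],"fingers":0},{"travel":[10,-45,0],"delta_rot":[0,0,0],"fingers":-0.5},{"travel":[10,-45,0],"delta_rot":[0,0,0],"fingers":-0.5},{"travel":[10,-45,0],"delta_rot":[0,0,0],"fingers":-0.5},{"travel":[10,-45,0],"delta_rot":[0,0,0],"fingers":-0.5},{"travel":[10,-45,0],"delta_rot":[0,0,0],"fingers":-0.5}])

```text
clock: 11.8
eef_pos: [423.6, -41.2, 132.2]
eef_rot: [3.141, -0.0, 0.235]
wrist_force: [0.3, 0.4, -0.6]
finger_gap: 70.6
```

```bash
cat >> h.py <<'E'
def stack(n,levels,xy=(407,257)):
    c=camera(n); P=cloud(c); near=np.hypot(P[...,0]-xy[0],P[...,1]-xy[1])<75
    for z0 in levels:
        q=P[near&(abs(P[...,2]-z0)<6)]
        if len(q)>20:
            r=cv2.minAreaRect(q[:,:2].astype(np.float32)); e=cv2.minEnclosingCircle(q[:,:2].astype(np.float32))
            print(n,z0,len(q),"rect",np.round(r[0],1),np.round(r[1],1),round(r[2],1),"circ",np.round(e[0],1),round(e[1],1))
    return c
E
python3 - <<'E'
from h import *
for n in ("top","side"):
    c=stack(n,(28,56,84))
    stack(n,(32,),(426,-273)); save(c,n+"2",(120,220,270,410) if n=="side" else (240,320,350,440),5)
go(406.5,257,130,14)
E
```

```text
top 28 727 rect [407.2 254.9] [100.4  64.7] 14.3 circ [406.3 254.8] 58.9
top 56 158 rect [408.1 254.2] [49.7 55.2] 8.4 circ [408.1 254.1] 28.3
top 84 268 rect [406.5 254.7] [39.7 38. ] 52.0 circ [406.7 255.1] 20.6
top 32 119 rect [ 426.2 -272.6] [31.8 18.2] 15.0 circ [ 425.6 -272.3] 17.0
side 28 686 rect [406.5 255.2] [100.3  66.9] 13.8 circ [406.1 256. ] 57.6
side 56 166 rect [406.2 261.2] [49.2 46.2] 6.9 circ [407.3 256.6] 28.6
side 84 229 rect [406.7 256.6] [37.4 38.6] 7.3 circ [405.6 256.7] 20.0
shift if turned after: [  53.2 -295.1    2.2] turn z -0.4
shift if turned first: [  55.5 -294.7    2.2] tilt [ 1.7999e+02 -2.0000e-02] pos [424.  -42.4 132.2] gap 70.6 t 12.0
```

View pics/top2.png

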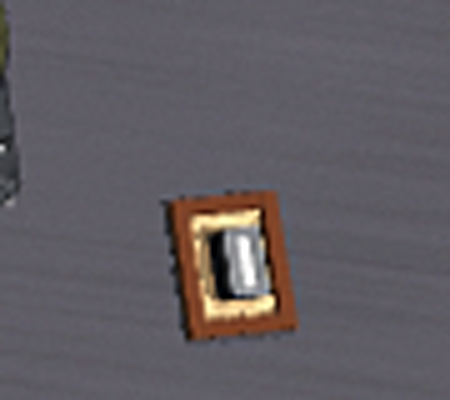

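Call:
send_rows(plan=[{"travel":[7.6,-42,0],"delta_rot":[0,0,0],"fingers":-0.5},{"travel":[7.6,-42,0],"delta_rot":[0,0,0],"fingers":-0.5},{"travel":[7.6,-42,0],"delta_rot":[0,0,0],"fingers":-0.5},{"travel":[7.6,-42,0],"delta_rot":[0,0,0],"fingers":-0.5},{"travel":[7.6,-42,0],"delta_rot":[0,0,0],"fingers":-0.5},{"travel":[7.6,-42,0],"delta_rot":[0,0,0],"fingers":-0.5},{"travel":[7.4,-42,0],"delta_rot":[0,0,0],"fingers":-0.5},{"travel":[0,0,10],"delta_rot":[0,0,0],"fingers":-0.5},{"travel":[0,0,0],"delta_rot":[0,0,0],"fingers":-0.5},{"travel":[0,0,0],"delta_rot":[0,0,0],"fingers":-0.5}])

```text
clock: 13.25
eef_pos: [407.4, 254.4, 122.1]
eef_rot: [3.141, 0.0, 0.233]
wrist_force: [0.4, 0.7, 0.2]
finger_gap: 70.8
```

```bash
python3 - <<'E'
from h import *
go(406.4,256,83.5,13.4)
E
```

```text
shift if turned after: [-0.6 -1.8 38.6] turn z -0.0
shift if turned first: [-0.6 -1.8 38.6] tilt [1.7999e+02 1.0000e-02] pos [407.4 254.4 122.1] gap 70.8 t 13.25
```

Call:
send_rows(plan=[{"travel":[-0.6,-1.8,18],"delta_rot":[0,0,0],"fingers":-0.3},{"travel":[0,0,14],"delta_rot":[0,0,0],"fingers":-0.2},{"travel":[0,0,6.6],"delta_rot":[0,0,0],"fingers":-0.1},{"travel":[0,0,0],"delta_rot":[0,0,0],"fingers":0},{"travel":[0,0,0],"delta_rot":[0,0,0],"fingers":0.08},{"travel":[0,0,0],"delta_rot":[0,0,0],"fingers":0.15},{"travel":[0,0,0],"delta_rot":[0,0,0],"fingers":1},{"travel":[0,0,0],"delta_rot":[0,0,0],"fingers":1},{"travel":[0,0,0],"delta_rot":[0,0,0],"fingers":1}])

```text
clock: 14.38
eef_pos: [406.1, 257.3, 83.8]
eef_rot: [3.142, -0.001, 0.235]
wrist_force: [-0.3, -2.5, 6.2]
finger_gap: 39.8
```

```bash
python3 - <<'E'
from h import *
go(642.5,-145,100,13.4)
E
```

```text
shift if turned after: [136.2 446.3 -16.2] turn z 0.1
shift if turned first: [136.7 446.1 -16.2] tilt [ 1.8e+02 -3.0e-02] pos [406.1 257.3  83.8] gap 39.8 t 14.375
```

Call:
send_rows(plan=[{"travel":[0,0,-8],"delta_rot":[0,0,0],"fingers":1},{"travel":[0,0,-20],"delta_rot":[0,0,0],"fingers":1},{"travel":[0,0,-22],"delta_rot":[0,0,0],"fingers":1},{"travel":[7,23,0],"delta_rot":[0,0,0],"fingers":1},{"travel":[13,42,0],"delta_rot":[0,0,0],"fingers":1},{"travel":[13,42,0],"delta_rot":[0,0,0],"fingers":1},{"travel":[13,42,0],"delta_rot":[0,0,0],"fingers":1},{"travel":[13,42,0],"delta_rot":[0,0,0],"fingers":1},{"travel":[13,42,0],"delta_rot":[0,0,0],"fingers":1},{"travel":[13,42,0],"delta_rot":[0,0,0],"fingers":1},{"travel":[13,42,0],"delta_rot":[0,0,0],"fingers":1},{"travel":[13,42,0],"delta_rot":[0,0,0],"fingers":1},{"travel":[13,42,10],"delta_rot":[0,0,0],"fingers":1},{"travel":[12,45,20],"delta_rot":[0,0,0],"fingers":1},{"travel":[0,0,20],"delta_rot":[0,0,0],"fingers":1},{"travel":[0,0,10],"delta_rot":[0,0,0],"fingers":1},{"travel":[0,0,0],"delta_rot":[0,0,0],"fingers":1},{"travel":[0,0,0],"delta_rot":[0,0,0],"fingers":1}])

```text
clock: 16.62
eef_pos: [642.4, -144.2, 74.6]
eef_rot: [3.141, -0.001, 0.236]
wrist_force: [-0.2, -0.2, -0.2]
finger_gap: 39.7
```

```bash
python3 - <<'E'
from h import *
go(642.5,-145,32.1,13.4)
E
```

```text
shift if turned after: [-0.1  0.9 42.5] turn z 0.1
shift if turned first: [-0.1  0.9 42.5] tilt [ 1.7997e+02 -7.0000e-02] pos [ 642.4 -144.2   74.6] gap 39.7 t 16.625
```

Call:
send_rows(plan=[{"travel":[0,0.9,20],"delta_rot":[0,0,0],"fingers":1},{"travel":[0,0,14],"delta_rot":[0,0,0],"fingers":1},{"travel":[0,0,5],"delta_rot":[0,0,0],"fingers":1},{"travel":[0,0,2],"delta_rot":[0,0,0],"fingers":1},{"travel":[0,0,1],"delta_rot":[0,0,0],"fingers":1},{"travel":[0,0,0.8],"delta_rot":[0,0,0],"fingers":1},{"travel":[0,0,0],"delta_rot":[0,0,0],"fingers":1},{"travel":[0,0,0],"delta_rot":[0,0,0],"fingers":1}])

```text
clock: 17.62
eef_pos: [642.4, -145.7, 31.9]
eef_rot: [3.141, -0.0, 0.235]
wrist_force: [-5.4, 1.6, 8.2]
finger_gap: 39.5
```

Seated, with contact at 8 N. Now release and leave toward the stack.

Call:
send_rows(plan=[{"travel":[0,0,-0.4],"delta_rot":[0,0,0],"fingers":0.1},{"travel":[0,0,0],"delta_rot":[0,0,0],"fingers":0},{"travel":[0,0,0],"delta_rot":[0,0,0],"fingers":-0.2},{"travel":[0,0,0],"delta_rot":[0,0,0],"fingers":-0.4},{"travel":[0,0,-20],"delta_rot":[0,0,0],"fingers":-0.4},{"travel":[0,0,-40],"delta_rot":[0,0,0],"fingers":-0.5},{"travel":[0,0,-40],"delta_rot":[0,0,0],"fingers":-0.5},{"travel":[-13,-42,0],"delta_rot":[0,0,0],"fingers":-0.5},{"travel":[-13,-42,0],"delta_rot":[0,0,0],"fingers":-0.5},{"travel":[-13,-42,0],"delta_rot":[0,0,0],"fingers":-0.5},{"travel":[-13,-42,0],"delta_rot":[0,0,0],"fingers":-0.5},{"travel":[-13,-42,0],"delta_rot":[0,0,0],"fingers":-0.5},{"travel":[0,0,0],"delta_rot":[0,0,0],"fingers":-0.5}])

```text
clock: 19.25
eef_pos: [529.5, 45.3, 132.7]
eef_rot: [3.141, -0.002, 0.238]
wrist_force: [0.5, -0.2, -0.5]
finger_gap: 70.5
```

```bash
python3 - <<'E'
from h import *
for n in ("top","side"):
    c=stack(n,(28,56))
    stack(n,(32,),(642,-145)); save(c,n+"3",(150,320,130,390) if n=="top" else None,3)
go(407,256,100,10)
E
```

```text
top 28 722 rect [407.5 254.8] [100.8  65. ] 13.8 circ [406.9 255.6] 57.5
top 56 442 rect [408.2 255. ] [55.  50.4] 38.9 circ [408.1 254.4] 28.1
top 32 214 rect [ 641.8 -145.9] [37.9 38.9] 5.7 circ [ 642.5 -145.5] 20.2
side 28 685 rect [406.6 255.4] [99.9 66.5] 14.6 circ [406.4 256.2] 58.0
side 56 386 rect [406.8 256. ] [48.9 56. ] 8.2 circ [407.3 255.7] 28.4
side 32 90 rect [ 641.5 -141.4] [34.9 37.1] 12.8 circ [ 642.1 -142.7] 20.3
shift if turned after: [ -70.8 -236.2   31.7] turn z 3.4
shift if turned first: [ -84.8 -231.5   31.7] tilt [ 1.7998e+02 -5.0000e-02] pos [530.7  42.7 131.7] gap 70.6 t 19.45
```

View pics/top3.png

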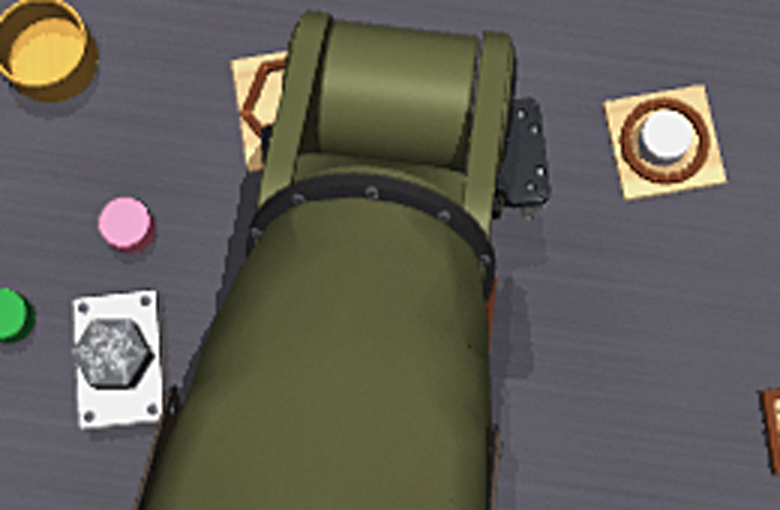

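Call:
send_rows(plan=[{"travel":[0,0,0],"delta_rot":[0,0,-8.3],"fingers":-0.6},{"travel":[0,0,0],"delta_rot":[0,0,-8.3],"fingers":-0.6},{"travel":[0,0,0],"delta_rot":[0,0,-8.3],"fingers":-0.6},{"travel":[6,-40.5,0],"delta_rot":[0,0,0],"fingers":-0.6},{"travel":[6,-40.5,0],"delta_rot":[0,0,0],"fingers":-0.6},{"travel":[6,-40.5,0],"delta_rot":[0,0,0],"fingers":-0.6},{"travel":[6,-40.5,0],"delta_rot":[0,0,0],"fingers":-0.6},{"travel":[6,-40.5,0],"delta_rot":[0,0,0],"fingers":-0.6},{"travel":[6,-40.5,10],"delta_rot":[0,0,0],"fingers":-0.6},{"travel":[0,0,20],"delta_rot":[0,0,0],"fingers":-0.6},{"travel":[0,0,0],"delta_rot":[0,0,0],"fingers":-0.6},{"travel":[0,0,0],"delta_rot":[0,0,0],"fingers":-0.6}])

```text
clock: 20.95
eef_pos: [408.3, 255.9, 101.7]
eef_rot: [3.141, -0.001, 0.668]
wrist_force: [0.5, 0.1, -0.0]
finger_gap: 75.7
```

```bash
python3 - <<'E'
from h import *
go(407.5,255.5,55.5,38.5)
E
```

```text
shift if turned after: [-0.9 -0.2 46.2] turn z -0.2
shift if turned first: [-0.9 -0.2 46.2] tilt [ 1.7999e+02 -3.0000e-02] pos [408.3 255.9 101.7] gap 75.7 t 20.95
```

Call:
send_rows(plan=[{"travel":[-0.9,0,20],"delta_rot":[0,0,0],"fingers":-0.5},{"travel":[0,0,18],"delta_rot":[0,0,0],"fingers":-0.4},{"travel":[0,0,8.2],"delta_rot":[0,0,0],"fingers":-0.3},{"travel":[0,0,0],"delta_rot":[0,0,0],"fingers":-0.2},{"travel":[0,0,0],"delta_rot":[0,0,0],"fingers":-0.12},{"travel":[0,0,0],"delta_rot":[0,0,0],"fingers":-0.05},{"travel":[0,0,0],"delta_rot":[0,0,0],"fingers":1},{"travel":[0,0,0],"delta_rot":[0,0,0],"fingers":1},{"travel":[0,0,0],"delta_rot":[0,0,0],"fingers":1}], grip_force=40)

```text
clock: 22.08
eef_pos: [407.4, 255.7, 55.6]
eef_rot: [3.141, -0.001, 0.67]
wrist_force: [1.9, -4.9, 7.1]
finger_gap: 49.7
```

```bash
python3 - <<'E'
from h import *
go(632.2,154.8,80,38.5)
E
```

```text
shift if turned after: [113.6 218.6 -24.4] turn z -0.1
shift if turned first: [113.1 218.9 -24.4] tilt [ 1.7995e+02 -7.0000e-02] pos [407.4 255.7  55.6] gap 49.7 t 22.075
```

Call:
send_rows(plan=[{"travel":[0,0,-8],"delta_rot":[0,0,0],"fingers":1},{"travel":[0,0,-20],"delta_rot":[0,0,0],"fingers":1},{"travel":[0,0,-20],"delta_rot":[0,0,0],"fingers":1},{"travel":[8,15,0],"delta_rot":[0,0,0],"fingers":1},{"travel":[18,35,0],"delta_rot":[0,0,0],"fingers":1},{"travel":[18,35,0],"delta_rot":[0,0,0],"fingers":1},{"travel":[18,35,0],"delta_rot":[0,0,0],"fingers":1},{"travel":[18,35,0],"delta_rot":[0,0,0],"fingers":1},{"travel":[18,35,0],"delta_rot":[0,0,0],"fingers":1},{"travel":[15.5,28.5,0],"delta_rot":[0,0,0],"fingers":1},{"travel":[0,0,20],"delta_rot":[0,0,0],"fingers":1},{"travel":[0,0,15],"delta_rot":[0,0,0],"fingers":1},{"travel":[0,0,0],"delta_rot":[0,0,0],"fingers":1},{"travel":[0,0,0],"delta_rot":[0,0,0],"fingers":1}])

```text
clock: 23.82
eef_pos: [631.4, 155.2, 68.3]
eef_rot: [3.141, -0.0, 0.67]
wrist_force: [-0.3, -0.7, -5.5]
finger_gap: 49.4
```

```bash
python3 - <<'E'
from h import *
go(632.2,154.8,31.6,38.5)
E
```

```text
shift if turned after: [ 0.4  0.8 36.7] turn z -0.1
shift if turned first: [ 0.4  0.8 36.7] tilt [ 1.7999e+02 -2.0000e-02] pos [631.4 155.2  68.3] gap 49.4 t 23.825
```

Call:
send_rows(plan=[{"travel":[0.4,0.8,18],"delta_rot":[0,0,0],"fingers":1},{"travel":[0,0,11],"delta_rot":[0,0,0],"fingers":1},{"travel":[0,0,4],"delta_rot":[0,0,0],"fingers":1},{"travel":[0,0,2],"delta_rot":[0,0,0],"fingers":1},{"travel":[0,0,1],"delta_rot":[0,0,0],"fingers":1},{"travel":[0,0,1],"delta_rot":[0,0,0],"fingers":1},{"travel":[0,0,0],"delta_rot":[0,0,0],"fingers":1},{"travel":[0,0,0],"delta_rot":[0,0,0],"fingers":1}])

```text
clock: 24.82
eef_pos: [632.5, 154.5, 31.6]
eef_rot: [3.141, -0.001, 0.67]
wrist_force: [-5.3, -0.4, 6.4]
finger_gap: 49.9
```

Call:
send_rows(plan=[{"travel":[0,0,-0.3],"delta_rot":[0,0,0],"fingers":-0.1},{"travel":[0,0,0],"delta_rot":[0,0,0],"fingers":-0.2},{"travel":[0,0,0],"delta_rot":[0,0,0],"fingers":-0.4},{"travel":[0,0,0],"delta_rot":[0,0,0],"fingers":-0.6},{"travel":[0,0,-20],"delta_rot":[0,0,0],"fingers":-0.8},{"travel":[0,0,-40],"delta_rot":[0,0,0],"fingers":-1},{"travel":[0,0,0],"delta_rot":[0,0,8.2],"fingers":-1},{"travel":[0,0,0],"delta_rot":[0,0,8.1],"fingers":-1},{"travel":[0,0,0],"delta_rot":[0,0,8.1],"fingers":-1},{"travel":[-40,-10,0],"delta_rot":[0,0,0],"fingers":-1},{"travel":[-40,-10,0],"delta_rot":[0,0,0],"fingers":-1},{"travel":[0,0,0],"delta_rot":[0,0,0],"fingers":-1}])

```text
clock: 26.32
eef_pos: [548.4, 154.8, 92.7]
eef_rot: [-3.142, -0.001, 0.244]
wrist_force: [0.1, 0.2, 1.3]
finger_gap: 93.7
```

```bash
python3 - <<'E'
from h import *
for n in ("top","side"):
    c=stack(n,(28,))
    stack(n,(32,),(632,155)); save(c,n+"4",None if n=="side" else (140,320,90,330),1 if n=="side" else 3)
go(407,255.3,27,14)
E
```

```text
side 28 1076 rect [406.6 255.2] [99.8 67.3] 14.0 circ [406.2 256.4] 58.2
side 32 282 rect [630.9 155.7] [54.6 51.2] 34.1 circ [631.7 156.4] 28.3
shift if turned after: [-115.3 -132.4   65. ] turn z -0.0
shift if turned first: [-115.2 -132.5   65. ] tilt [ 1.8e+02 -9.0e-02] pos [550.8 154.6  92. ] gap 93.9 t 26.525
```

View pics/side4.png

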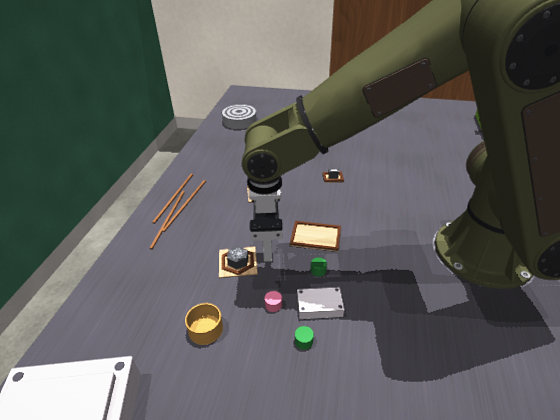

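Call:
send_rows(plan=[{"travel":[-28.7,-33,0],"delta_rot":[0,0,0],"fingers":-1},{"travel":[-28.7,-33,0],"delta_rot":[0,0,0],"fingers":-1},{"travel":[-28.7,-33,0],"delta_rot":[0,0,0],"fingers":-1},{"travel":[-28.7,-33,0],"delta_rot":[0,0,0],"fingers":-1},{"travel":[0,0,10],"delta_rot":[0,0,0],"fingers":-1},{"travel":[0,0,10],"delta_rot":[0,0,0],"fingers":-1},{"travel":[0,0,0],"delta_rot":[0,0,0],"fingers":-1},{"travel":[0,0,0],"delta_rot":[0,0,0],"fingers":-1}])

```text
clock: 27.52
eef_pos: [407.2, 254.5, 71.1]
eef_rot: [3.142, 0.0, 0.243]
wrist_force: [1.0, 0.2, 1.2]
finger_gap: 93.9
```

```bash
python3 - <<'E'
from h import *
go(407,255.3,27.5,14)
E
```

```text
shift if turned after: [ 0.  -0.8 43.6] turn z -0.1
shift if turned first: [ 0.  -0.8 43.6] tilt [1.8e+02 1.0e-02] pos [407.2 254.5  71.1] gap 93.9 t 27.525
```

Call:
send_rows(plan=[{"travel":[0,-0.8,20],"delta_rot":[0,0,0],"fingers":-1},{"travel":[0,0,16],"delta_rot":[0,0,0],"fingers":-0.8},{"travel":[0,0,7.6],"delta_rot":[0,0,0],"fingers":-0.65},{"travel":[0,0,0],"delta_rot":[0,0,0],"fingers":-0.5},{"travel":[0,0,0],"delta_rot":[0,0,0],"fingers":-0.42},{"travel":[0,0,0],"delta_rot":[0,0,0],"fingers":-0.35},{"travel":[0,0,0],"delta_rot":[0,0,0],"fingers":1},{"travel":[0,0,0],"delta_rot":[0,0,0],"fingers":1},{"travel":[0,0,0],"delta_rot":[0,0,0],"fingers":1}], grip_force=45)

```text
clock: 28.65
eef_pos: [406.6, 255.6, 28.0]
eef_rot: [3.141, -0.001, 0.244]
wrist_force: [0.4, -4.0, 5.5]
finger_gap: 63.7
```

```bash
python3 - <<'E'
from h import *
go(446.3,21.5,31.5,0.8)
E
```

```text
shift if turned after: [-18.  236.7  -3.5] turn z 13.2
shift if turned first: [ 36.4 234.6  -3.5] tilt [ 1.7998e+02 -4.0000e-02] pos [406.6 255.6  28. ] gap 63.7 t 28.65
```

Call:
send_rows(plan=[{"travel":[0,0,-8],"delta_rot":[0,0,0],"fingers":1},{"travel":[0,0,-25],"delta_rot":[0,0,0],"fingers":1},{"travel":[0,0,-27],"delta_rot":[0,0,0],"fingers":1},{"travel":[0,0,0],"delta_rot":[0,0,4.4],"fingers":1},{"travel":[0,0,0],"delta_rot":[0,0,4.4],"fingers":1},{"travel":[0,0,0],"delta_rot":[0,0,4.4],"fingers":1},{"travel":[3,19.6,0],"delta_rot":[0,0,0],"fingers":1},{"travel":[6,39,0],"delta_rot":[0,0,0],"fingers":1},{"travel":[6,39,0],"delta_rot":[0,0,0],"fingers":1},{"travel":[6,39,0],"delta_rot":[0,0,0],"fingers":1},{"travel":[6,39,0],"delta_rot":[0,0,0],"fingers":1},{"travel":[6,39,0],"delta_rot":[0,0,0],"fingers":1},{"travel":[3.4,20,0],"delta_rot":[0,0,0],"fingers":1},{"travel":[0,0,20],"delta_rot":[0,0,0],"fingers":1},{"travel":[0,0,10],"delta_rot":[0,0,0],"fingers":1},{"travel":[0,0,0],"delta_rot":[0,0,0],"fingers":1},{"travel":[0,0,0],"delta_rot":[0,0,0],"fingers":1}])

```text
clock: 30.78
eef_pos: [446.1, 21.9, 58.0]
eef_rot: [-3.142, -0.0, 0.014]
wrist_force: [0.5, -0.1, -4.7]
finger_gap: 63.8
```

```bash
python3 - <<'E'
from h import *
go(446.3,21.5,31.8,0.8)
E
```

```text
shift if turned after: [ 0.2  0.4 26.2] turn z -0.0
shift if turned first: [ 0.2  0.4 26.2] tilt [-1.8e+02 -3.0e-02] pos [446.1  21.9  58. ] gap 63.8 t 30.775
```

Call:
send_rows(plan=[{"travel":[0,0.4,12],"delta_rot":[0,0,0],"fingers":1},{"travel":[0,0,8],"delta_rot":[0,0,0],"fingers":1},{"travel":[0,0,3],"delta_rot":[0,0,0],"fingers":1},{"travel":[0,0,2],"delta_rot":[0,0,0],"fingers":1},{"travel":[0,0,1],"delta_rot":[0,0,0],"fingers":1},{"travel":[0,0,0.5],"delta_rot":[0,0,0],"fingers":1},{"travel":[0,0,0],"delta_rot":[0,0,0],"fingers":1},{"travel":[0,0,0],"delta_rot":[0,0,0],"fingers":1}])

```text
clock: 31.78
eef_pos: [445.9, 21.2, 32.0]
eef_rot: [3.142, -0.0, 0.013]
wrist_force: [-8.4, 0.3, 11.9]
finger_gap: 63.4
```

Seated. I'll release, rise well clear and swing to the left side for a final look.

Call:
send_rows(plan=[{"travel":[0,0,-0.3],"delta_rot":[0,0,0],"fingers":-0.42},{"travel":[0,0,0],"delta_rot":[0,0,0],"fingers":-0.55},{"travel":[0,0,0],"delta_rot":[0,0,0],"fingers":-0.8},{"travel":[0,0,0],"delta_rot":[0,0,0],"fingers":-1},{"travel":[0,0,0],"delta_rot":[0,0,0],"fingers":-1},{"travel":[0,0,-20],"delta_rot":[0,0,0],"fingers":-1},{"travel":[0,0,-40],"delta_rot":[0,0,0],"fingers":-1},{"travel":[0,0,-50],"delta_rot":[0,0,0],"fingers":-1},{"travel":[0,0,-50],"delta_rot":[0,0,0],"fingers":-1},{"travel":[0,-45,0],"delta_rot":[0,0,0],"fingers":-1},{"travel":[-10,-45,0],"delta_rot":[0,0,0],"fingers":-1},{"travel":[-10,-45,0],"delta_rot":[0,0,0],"fingers":-1},{"travel":[-20,-45,0],"delta_rot":[0,0,0],"fingers":-1},{"travel":[-30,-45,0],"delta_rot":[0,0,0],"fingers":-1},{"travel":[-30,-45,0],"delta_rot":[0,0,0],"fingers":-1},{"travel":[-30,-45,0],"delta_rot":[0,0,0],"fingers":-1},{"travel":[-30,-45,0],"delta_rot":[0,0,0],"fingers":-1},{"travel":[0,0,0],"delta_rot":[0,0,0],"fingers":-1}])

```text
clock: 34.02
eef_pos: [279.2, 381.0, 191.2]
eef_rot: [-3.142, 0.0, 0.018]
wrist_force: [0.3, -0.7, -0.1]
finger_gap: 94.2
```

```bash
python3 - <<'E'
from h import *
for n in ("top","side"):
    for xy in ((446,21.5),(632,155),(642,-145),(426,-273)): c=stack(n,(33,),xy)
    for o in ("tin","jar"):
        print(o,[(np.round(w(c,d["at"])).tolist(),round(d["confidence"],2)) for d in tip_of(o,n)][:2])
    save(c,n+"5")
E
```

```text
top 33 1200 rect [446.3  21.5] [100.3  64. ] 0.8 circ [446.2  22.1] 58.6
top 33 379 rect [632.4 153.9] [55.8 49.9] 38.5 circ [632.2 154.3] 28.0
top 33 217 rect [ 641.9 -145.5] [38.6 39.2] 31.9 circ [ 641.8 -146. ] 20.2
top 33 121 rect [ 426.2 -273.1] [32.  18.4] 11.9 circ [ 425.5 -271.9] 16.9
tin [([644.0, 364.0, 1.0], 0.88)]
jar []
side 33 627 rect [445.9  21.9] [99.8 68. ] 2.0 circ [445.7  22. ] 57.7
side 33 274 rect [631.9 156.3] [50.3 57.4] 7.1 circ [632.6 156. ] 29.1
side 33 86 rect [ 641.9 -143.1] [35.1 38.4] 12.0 circ [ 642.5 -144.3] 21.2
side 33 48 rect [ 426.4 -270.2] [31.  22.2] 18.9 circ [ 426.  -270.2] 17.5
tin [([644.0, 361.0, -0.0], 0.9)]
jar [([618.0, -400.0, 6.0], 0.46)]
```

View pics/top5.png

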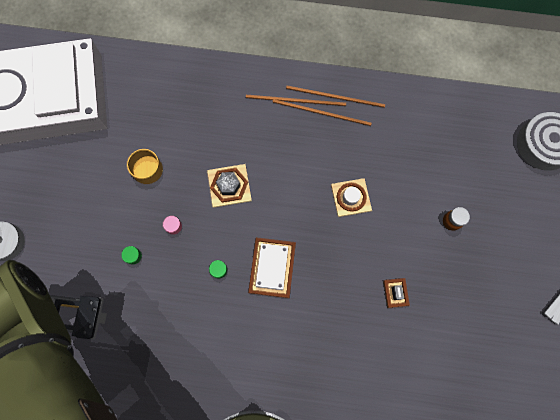

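The view shows all four inserts centred in their own cradles: hex at pixel (229,184), round at (351,197), plate at (272,268) and bar at (397,293). The tin and jar are at their original pixels.

```bash
python3 -c "
from cell import manip
print(manip.sign_off())"
```

```text
the job is handed in; nothing more can be done
None
```

I unstacked all four inserts from the top down, set each one in its own cradle, and handed the job in at about 34 s of robot time. No verdict was reported.

- **Setting down:** I lowered each insert until the wrist felt the floor (6–12 N), then opened the fingers slowly and lifted clear.
- **Position:** In the final top view every insert is within about 2 mm of its cradle's centre. The plate and bar lie within about 2° of their recesses. Insert tops read about 33 mm, which fits them lying flat on the cradle floors.
- **Bystanders:** The tin and jar look unmoved in the last top picture, and the tin's detected position is the same as at the start. The gripper is open and touching nothing.
- **Checks that failed or disagreed:**
    - The side camera's fits were 2–3 mm off the top camera's in y, and up to 7° off for the bar. It sees only part of the far inserts.
    - The jar was missed once by the network in the last top view. The side view put it within about 5 mm of its starting position.

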